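# Unpin a kickstand and snap it over to its parked stop

## Task

On the bench rig, pull the red-headed transit pin out of the kickstand's bracket and put it in the blue parts tray. Then push the kickstand leg round past its over-centre point until it snaps over to its parked stop, and press it there against the stop with about 10 N for a second to prove it is home, never pushing on the rig or the leg with more than 20 N. Leave the leg parked and the other things on the bench where they are.

Things in the scene. Friction and masses are not known exactly. Their poses are not given: they have to be found in the camera images.
- rig: Fixed rig: dark foot plate 155 x 130 x 12 mm, aluminium bracket on it (top 45 mm high, rig x -35 to 95, y -24 to 36 mm), a green tube stub in a blue clamp (along rig x, -122 to 69 mm, at y -66 mm; top 72 mm, clamp 104 mm high). Origin: on the bench under the kickstand's pivot. z: pivot axis, up. x: direction of the folded leg; the parked leg points about along its y.
- leg (a joint): Swing of the kickstand leg about the rig's upright pivot, rad, counter-clockwise from above: 0 = folded, 1.60 = parked, a hard rubber stop at each. Round aluminium leg, 14 mm thick, level, centre line 62 mm above the bench, from the pivot straight out to 205 mm; the last 30 mm is a black rubber foot, 19 mm thick. Hub over the pivot: 36 mm wide, 76 mm high; over it a steel spring, top 98 mm high.
- leg_push (a point): Point on the leg's centre line 140 mm from the pivot, good to push sideways; beside it the bench is free on both sides. Spring: to 0 below the middle (0.80), to 1.60 above it; 0.8 N m at the stops (6 N at this point), none in the middle, little friction. Past the middle the leg runs ahead and snaps over within 1 s. Pressed on a stop, this point gives less than 0.1 mm per N.
- pin: Loose pin, about 60 g, upright: steel shank 10 mm thick, round red head 24 mm wide, 58 to 82 mm above the origin. Origin: centre of the shank's lower end; z along the pin to the head. It stands in a 20 mm deep, 11 mm wide hole of the bracket (rig x 75, y 15 mm), lower end 25 mm and head top 107 mm above the bench, close beside the folded leg, and blocks its way to the parked stop.
- tray: Fixed open blue parts tray, 190 x 190 mm outside, walls 5 mm thick and 30 mm high, floor 5 mm. Origin: centre of its underside on the bench. It stands on the left or on the right of the rig, in exchange with the carton.
- carton: Closed cardboard box, 170 x 170 x 55 mm, fixed, on the other side from the tray; origin under its centre. Leave alone.
- mug: Red mug 80 mm wide, 90 mm tall, loose; origin under its centre. Leave alone.
- oil: White oil bottle 44 mm wide, 130 mm tall, loose; origin under its centre. Leave alone.
- driver: Blue-handled screwdriver lying on the bench near the robot; loose. Leave alone.
- spanner: Steel spanner lying on the bench near the robot; loose. Leave alone.
- tape: Black roll of tape lying flat, 90 mm wide, 22 mm tall, loose. Leave alone.
- pedal: Black and orange bicycle pedal lying flat, about 100 x 85 mm, 24 mm tall, loose. Leave alone.

How it is judged:
By the outcome, as a careful person would: the job done as asked, in the order asked, and still so for the second after the job is handed in, with the robot touching nothing.
It also fails if it takes over 67 s, if anything falls off the work surface, if the arm or the gripper's body presses on something with over 40 N, if the wrist force passes 120 N, or if a joint passes its speed limit or range.

## Robot

A 7-joint arm with a two-finger parallel gripper is mounted at the origin on the work surface. World frame = base frame: x ahead of the robot, y to its left, z up, the work surface at z = 0. Lengths are in m, angles in rad, forces in N, time in s.
With the tool pointing down it reaches from about 0.4 to 0.85 m from the base axis. Payload 10.4 kg.
Tool frame: the origin (TCP) lies at the very end of the fingers, on their centre line; the grasp point (between the pads) lies 19 mm behind it; z points along the fingers, y is the line along which they close (so a half turn about z gives the same grasp; the last joint's range is limited). The gripper opens to 87 mm and grips with 3 to 60 N. Pads are 19 mm wide; open, the fingers measure 117 mm over their backs; the gripper's body (75 mm by 190 mm) begins 51 mm behind the grasp point.
Start: joints at [-1.363, 0.332, -0.065, 1.46, 0.022, 1.35, -0.088], TCP at [0.143, 0.608, 0.223] pointing down, gripper open.
Joint ranges: [-2.6, 2.6], [-0.5, 2.12], [-1.47, 1.34], [0.16, 2.42], [-1.27, 4.41], [0.06, 2.06], [-2.6, 2.6]. Speed limits (rad/s): [2.22, 2.22, 2.79, 2.79, 3.14, 3.14, 3.14].

## Interface

Orientations are given as a unit quaternion [x, y, z, w].
In Python, from bench import r gives the robot as it stands.
- The arm moves only by the shell command python3 -m crank 'ROWS' [FORCE]. ROWS is JSON, a list that holds one entry, the list of rows, each a list of 5 numbers: the shift along the tool's x, y, z in mm, then the turn about the tool's z in degrees, then the opening, from -1 (shut) to 1 (fully open). A call has 1 to 20 rows; each row is the pose to reach, as a shift and turn from the pose commanded when the call began, along the tool's axes at that moment; what a row does not reach only later rows make up. A row lasts 1/10 s, in which the tool goes at most 50 mm and 8.59 degrees, less where a joint would pass 70% of its speed; a pose out of reach is approached as far as the arm can. A call with a gripper value outside its range is refused whole. The fingers move at their own pace and stop on an object; FORCE is the grip in N (left out, the last holds). Time passes only in rows, so rows that repeat a pose let the fingers close. It gives the time, the measured TCP pose, the force, the opening and the grip force at its end, in the units of the state.
- r.read_state(): the state, without advancing time (a new reading comes with each control period).
- r.camera(name): name is "scene" or "top"; returns a dict with "image" (400x640x3 uint8, red, green, blue), "vfov" (degrees; the focal length in pixels is half the picture's height over the tangent of half this angle, whatever the lens; pixels are square), "cx", "cy" (the principal point, pixels), "k1" (the pictures are not rectified: a ray, as slopes to the right and down, at radius r is drawn at 1 + k1 r^2 times it, then the intrinsics apply), "eye" and "attitude" of the camera in the world. Camera axes: x right, y down, z forward; pixel columns grow to the right and rows downward; lengths in m; the calibration is good to about 2 mm. A picture is of the moment at which its call begins. There is no depth.
- r.close_job(): hands the job in; it is judged then, once.
The state is a dict: "time": time; "joint_positions": joint angles; "joint_vel": joint speeds; "joint_torque": joint torques, N m; "ee_pos": TCP position; "eef_rot": TCP orientation; "ft_force": force on the tool from outside, world axes, zero at the start; "torque": the same for the moment, N m; "width": finger opening in m; "grip_force": force on a finger pad.
Only numpy, scipy, OpenCV 4.12 (cv2) and the standard library are available. Lean on these libraries where they do the work, as an engineer would, in place of code of your own. Each camera call takes 0.05 s, during which the arm holds its last target. There are 200 camera calls.

## Working session

There is one attempt and no reset: what is moved stays moved. The work goes in short steps, Python scripts to look and compute and a shell command to move; the robot and the scene stay as the last step left them, time stands still between calls to the robot, and variables do not carry over. Pictures are saved under pics/ and viewed, at most 10 in all, crops included, and the job is handed in when it is done.

```bash
ls; mkdir -p pics; python3 - <<'E'
from bench import r
import cv2
for n in ("scene","top"):
    c=r.camera(n); cv2.imwrite(f"pics/{n}0.png",c["image"][:,:,::-1])
    print({k:v for k,v in c.items() if k!="image"})
print(r.read_state())
E
```

```text
pics
{'vfov': 47.03864866528132, 'cx': 318.43705878036866, 'cy': 196.00450477017847, 'k1': -0.021818910914201538, 'eye': array([ 1.12102729, -0.26810283,  1.05104037]), 'attitude': array([ 0.80099893,  0.52499121, -0.15346387, -0.24337992])}
{'vfov': 48.73334376762944, 'cx': 324.4600337373979, 'cy': 194.90693104133112, 'k1': 0.0036577255317224396, 'eye': array([0.40790853, 0.00168641, 1.19888817]), 'attitude': array([ 0.71481663, -0.69731448,  0.02924868, -0.04397977])}
{'time': 0.1, 'joint_positions': array([-1.36260273,  0.33281872, -0.06469919,  1.46086902,  0.02157714,
        1.34988494, -0.08848422]), 'joint_vel': array([-0.00038865, -0.00157914, -0.00108173, -0.00203634, -0.00128482,
       -0.00201052, -0.00073138]), 'joint_torque': array([ 1.51486354e-03, -6.24542785e+01,  2.44617497e-02, -3.90723181e+01,
       -6.16118289e-02,  3.65470117e-02,  8.77657021e-05]), 'ee_pos': array([0.14288534, 0.60808962, 0.22182163]), 'eef_rot': array([ 1.15126203e-01,  9.93350665e-01, -6.40427635e-04, -5.62375912e-05]), 'ft_force': array([-0.33919006, -0.57118561, -0.00425898]), 'torque': array([ 0.04345942, -0.00788837,  0.01682869]), 'grip_force': 0.0, 'width': 0.08702595208025325}
```

View pics/top0.png

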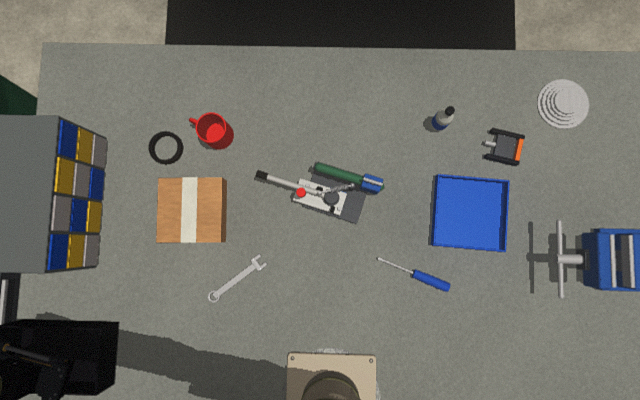

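View pics/scene0.png

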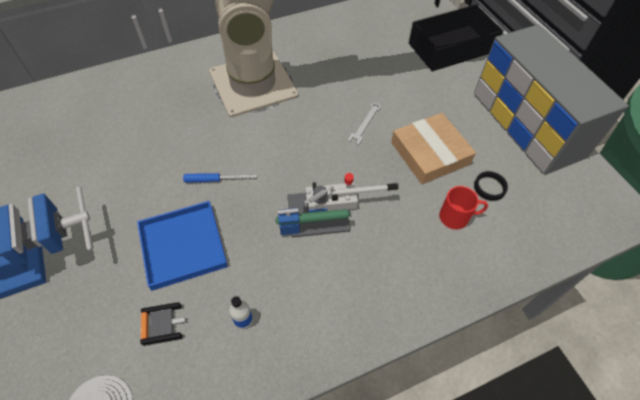

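```bash
cat > h.py <<'E'
import numpy as np, cv2
from bench import r
from scipy.spatial.transform import Rotation as R
def KD(c):
    f=200/np.tan(np.radians(c["vfov"])/2)
    return np.array([[f,0,c["cx"]],[0,f,c["cy"]],[0,0,1]]),np.array([c["k1"],0,0,0,0.])
def ray(c,uv):
    K,D=KD(c); p=cv2.undistortPoints(np.array([[uv]],float),K,D)[0,0]
    return R.from_quat(c["attitude"]).apply([p[0],p[1],1])
def atz(c,uv,z):
    d=ray(c,uv); return c["eye"]+d*(z-c["eye"][2])/d[2]
def tri(c1,u1,c2,u2):
    A=np.zeros((3,3));b=np.zeros(3)
    for c,u in((c1,u1),(c2,u2)):
        d=ray(c,u);d/=np.linalg.norm(d);P=np.eye(3)-np.outer(d,d);A+=P;b+=P@c["eye"]
    return np.linalg.solve(A,b)
def proj(c,X):
    K,D=KD(c);M=R.from_quat(c["attitude"]).inv();X=np.atleast_2d(X)
    return cv2.projectPoints((X).astype(float),M.as_rotvec(),M.apply(-c["eye"]),K,D)[0][:,0]
def blob(c,mask,box):
    x0,y0,x1,y1=box;m=np.zeros(mask.shape,bool);m[y0:y1,x0:x1]=mask[y0:y1,x0:x1]
    v,u=np.nonzero(m);return np.array([u.mean(),v.mean()]),m.sum()
def totool(d,s=None):
    s=s or r.read_state();return R.from_quat(s["eef_rot"]).inv().apply(d)*1000
E
python3 - <<'E'
from h import *
s=r.camera("scene");t=r.camera("top")
def red(c):
    i=c["image"].astype(int);return (i[...,0]>110)&(i[...,1]<70)&(i[...,2]<70)
us,n1=blob(s,red(s),(335,165,365,195));ut,n2=blob(t,red(t),(285,180,315,205))
print("head",us,n1,ut,n2,tri(s,us,t,ut),atz(t,ut,.1))
# leg foot
def dark(c): return c["image"].max(2)<55
fs,a=blob(s,dark(s),(385,178,402,194));ft,b=blob(t,dark(t),(252,166,270,184))
print("foot",fs,a,ft,b,tri(s,fs,t,ft),atz(t,ft,.062))
i=t["image"].astype(int);bl=(i[...,2]>100)&(i[...,0]<70)
ub,n=blob(t,bl,(420,165,520,260));print("tray",ub,n,atz(t,ub,.012))
st=r.read_state();print("tcp px",proj(t,st["ee_pos"]),proj(s,st["ee_pos"]))
for c,n,(x,y,w,h) in((s,"s",(265,155,150,90)),(t,"t",(240,150,150,80))):
    cv2.imwrite(f"pics/c{n}.png",cv2.resize(c["image"][y:y+h,x:x+w,::-1],None,fx=5,fy=5,interpolation=2))
E
```

```text
head [348.52307692 178.8       ] 65 [300.45454545 192.07575758] 66 [0.52813722 0.08661177 0.09389606] [0.52759817 0.08644646 0.1       ]
foot [392.52777778 186.36111111] 36 [261.06153846 174.56923077] 65 [0.57539491 0.19391796 0.06116633] [0.57523043 0.19368294 0.062     ]
tray [469.3314746  213.29657166] 4842 [ 0.49082215 -0.360439    0.012     ]
tcp px [[ 49.9764558  356.83487933]] [[451.14943004   3.58282891]]
```

View pics/ct.png

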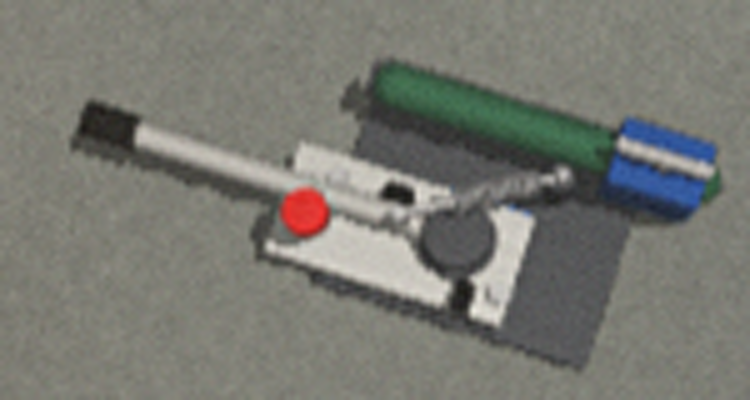

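```bash
python3 -m crank '[[[-40,-34,0,8,0.15],[-80,-68,0,16,0.15],[-120,-102,0,24,0.15],[-160,-136,0,32,0.15],[-200,-170,0,40,0.15],[-238,-202,0,48,0.15],[-276,-234,0,56,0.15],[-314,-266,0,64,0.15],[-352,-298,0,72,0.15],[-390,-330,0,80,0.15],[-425,-360,0,88,0.15],[-460,-390,0,93,0.15],[-485,-412,0,93,0.15],[-494,-419,20,93,0.15],[-494,-419,40,93,0.15],[-494,-419,60,93,0.15],[-494,-419,60,93,0.15],[-494,-419,60,93,0.15],[-494,-419,60,93,0.15]]]' 25
python3 - <<'E'
from h import *
st=r.read_state();print(st["time"],st["joint_positions"],R.from_quat(st["eef_rot"]).as_matrix().round(3))
print(totool(np.array([.5283,.0868,.0765])-st["ee_pos"]))
c=r.camera("scene");cv2.imwrite("pics/s1.png",cv2.resize(c["image"][100:240,240:440,::-1],None,fx=4,fy=4))
E
```

```text
time: 2.1
ee_pos: [0.5286, 0.0878, 0.1637]
eef_rot: [0.8, 0.6, 0.001, 0.0]
ft_force: [0.7, -0.1, -0.0]
width: 0.0502
grip_force: 0.0
2.1 [-0.72292655  0.18369915  0.53055554  1.80259857 -0.1004846   1.18028789
 -0.44448566] [[ 0.279  0.96   0.001]
 [ 0.96  -0.279  0.001]
 [ 0.001  0.001 -1.   ]]
[-1.1356561  -0.10993529 87.22377605]
```

View pics/s1.png

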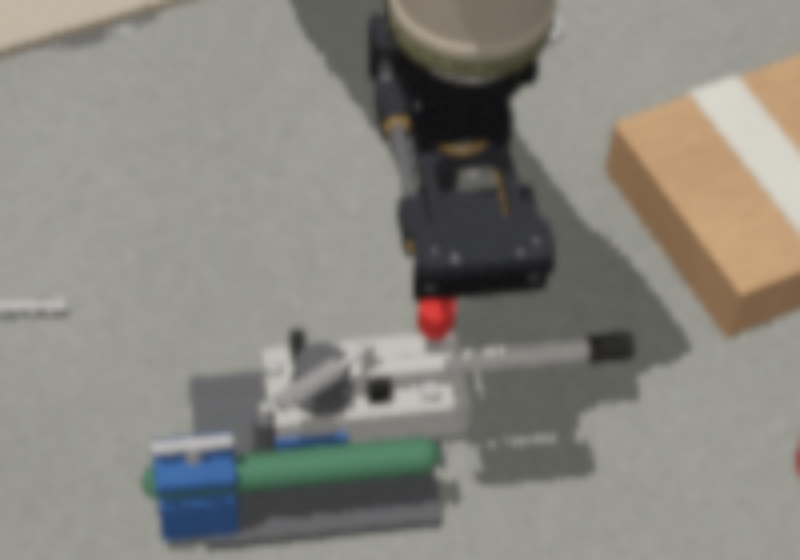

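The gripper hangs over the red head (crop 437,317), with free space around it. Next: descend and grasp.

```bash
python3 -m crank '[[[-1,0,25,0,0.15],[-1,0,50,0,0.15],[-1,0,68,0,0.15],[-1,0,80,0,0.15],[-1,0,87,0,0.15],[-1,0,87,0,0.15],[-1,0,87,0,-0.3],[-1,0,87,0,-1],[-1,0,87,0,-1],[-1,0,87,0,-1],[-1,0,87,0,-1],[-1,0,87,0,-1]]]' 25
```

```text
time: 3.35
ee_pos: [0.5279, 0.0867, 0.0758]
eef_rot: [0.8, 0.6, 0.0, -0.0]
ft_force: [0.1, 0.3, 2.7]
width: 0.0233
grip_force: 25.0
```

```bash
python3 -m crank '[[[0,0,-4,0,-1],[0,0,-10,0,-1],[0,0,-18,0,-1],[0,0,-28,0,-1],[0,0,-45,0,-1],[0,0,-70,0,-1],[0,0,-95,0,-1],[0,0,-110,0,-1],[0,0,-110,0,-1],[0,0,-110,0,-1]]]'
python3 - <<'E'
from h import *
st=r.read_state();print(totool(np.array([.491,-.360,.2])-st["ee_pos"]))
c=r.camera("scene");cv2.imwrite("pics/s2.png",cv2.resize(c["image"][60:240,240:440,::-1],None,fx=3,fy=3))
E
```

```text
time: 4.35
ee_pos: [0.5277, 0.0866, 0.1855]
eef_rot: [0.8, 0.6, 0.0, -0.0]
ft_force: [-0.0, -0.1, -2.2]
width: 0.0232
grip_force: 25.0
[-439.10618337   89.54107054  -14.67218168]
```

View pics/s2.png

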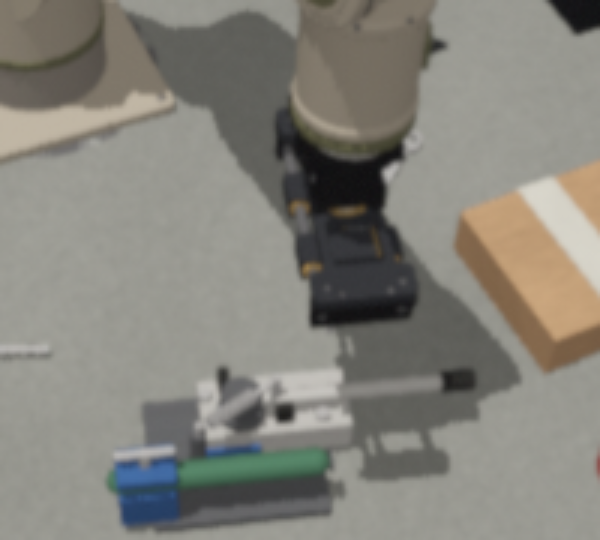

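```bash
python3 -m crank '[[[-20,4,-10,0,-1],[-50,10,-15,0,-1],[-90,18,-15,0,-1],[-135,28,-15,0,-1],[-180,37,-15,0,-1],[-225,46,-15,0,-1],[-270,55,-15,0,-1],[-315,64,-15,0,-1],[-355,73,-15,0,-1],[-390,80,-15,0,-1],[-415,85,-15,0,-1],[-432,88,-5,0,-1],[-439,90,15,0,-1],[-439,90,40,0,-1],[-439,90,65,0,-1],[-439,90,90,0,-1],[-439,90,108,0,-1],[-439,90,118,0,-1],[-439,90,123,0,-1],[-439,90,123,0,-1]]]'
```

```text
time: 6.4
ee_pos: [0.4911, -0.3603, 0.0623]
eef_rot: [0.8, 0.6, -0.0, -0.0]
ft_force: [0.2, -0.1, -0.1]
width: 0.0234
grip_force: 25.0
```

```bash
python3 -m crank '[[[0,0,2,0,-1],[0,0,3,0,-1],[0,0,3,0,-0.2],[0,0,3,0,0.1],[0,0,3,0,0.3],[0,0,3,0,0.3],[0,0,-15,0,0.3],[0,0,-45,0,0.3],[0,0,-85,0,0.3],[0,0,-125,0,0.3],[0,0,-140,0,-0.5],[0,0,-140,0,-1],[0,0,-140,0,-1],[0,0,-140,0,-1]]]'
python3 - <<'E'
from h import *
st=r.read_state()
rx=np.array([.281,.960,0]);ry=np.array([-.960,.281,0]);p=np.array([.5219,.0115,0])
print(totool(p+.140*rx-.045*ry+[0,0,.2]-st["ee_pos"]))
c=r.camera("scene");cv2.imwrite("pics/s3.png",cv2.resize(c["image"][120:320,100:420,::-1],None,fx=2,fy=2))
E
```

```text
time: 7.8
ee_pos: [0.491, -0.3595, 0.2009]
eef_rot: [0.8, 0.6, -0.0, -0.001]
ft_force: [0.7, 0.1, 0.9]
width: 0.0324
grip_force: 0.0
[504.79742638 -28.67111403   1.2659847 ]
```

View pics/s3.png

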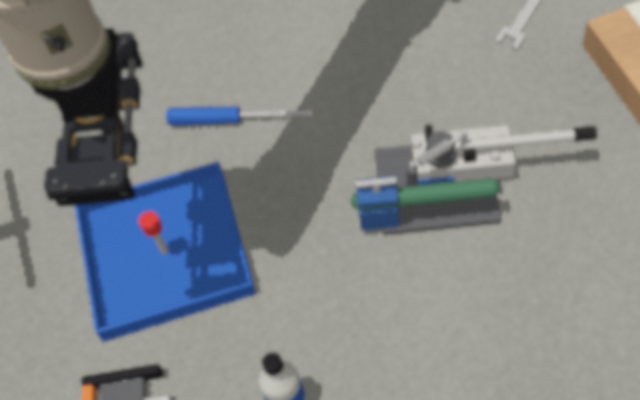

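Pin stands in the tray (crop 150,222), the leg is still folded. Next: the start point for the push.

```bash
python3 -m crank '[[[30,-2,0,0,-1],[75,-4,0,0,-1],[120,-7,0,0,-1],[165,-9,0,0,-1],[210,-12,0,0,-1],[255,-14,0,0,-1],[300,-17,0,0,-1],[345,-19,0,0,-1],[390,-22,0,0,-1],[430,-24,0,0,-1],[465,-27,0,0,-1],[490,-28,0,0,-1],[505,-29,0,0,-1],[505,-29,30,0,-1],[505,-29,65,0,-1],[505,-29,100,0,-1],[505,-29,130,0,-1],[505,-29,148,0,-1],[505,-29,154,0,-1],[505,-29,154,0,-1]]]'
python3 -m crank '[[[0,-4,0,0,-1],[0,-8,0,0,-1],[0,-12,0,0,-1],[0,-14,0,0,-1],[0,-16,0,0,-1],[0,-16,0,0,-1]]]'
python3 - <<'E'
from h import *
st=r.read_state();print(st["joint_positions"],st["ft_force"],totool(st["ft_force"],st)/1000)
p=np.array([.5219,.0115,0]);d=st["ee_pos"]-p;print("rig",d[0]*.281+d[1]*.96,-d[0]*.96+d[1]*.281)
E
```

```text
time: 9.85
ee_pos: [0.6043, 0.1321, 0.0478]
eef_rot: [0.8, 0.6, -0.001, -0.0]
ft_force: [0.3, -0.2, 0.5]
width: 0.0006
grip_force: 0.0
time: 10.45
ee_pos: [0.5892, 0.1377, 0.0487]
eef_rot: [0.8, 0.6, 0.0, -0.0]
ft_force: [0.2, 0.1, 0.1]
width: 0.0008
grip_force: 0.0
[-0.73942139  0.48668962  0.55054201  1.72591972 -0.29313666  1.01167523
 -0.36638324] [0.23436571 0.10554983 0.06217297] [ 0.16677727  0.19559934 -0.06212708]
rig 0.14002203563652277 -0.02913866852472416
```

```bash
python3 -m crank '[[[0,-2,0,0,-1],[0,-4,0,0,-1],[0,-6,0,0,-1],[0,-8,0,0,-1],[0,-8,0,0,-1]]]'
python3 - <<'E'
from h import *
st=r.read_state();print(totool(st["ft_force"],st)/1000)
p=np.array([.5219,.0115,0]);d=st["ee_pos"]-p;y0=(-d[0]*.96+d[1]*.281)*1000;x0=(d[0]*.281+d[1]*.96)*1000;print("rig",x0,y0)
for th in np.arange(.0,1.61,.1):
    c,s=np.cos(th),np.sin(th);D=22
    print(round(th,2),round(140*c+D*s-x0),round(-(140*s-D*c)+y0),round(-np.degrees(th)))
E
```

```text
time: 10.95
ee_pos: [0.5814, 0.1398, 0.0485]
eef_rot: [0.8, 0.6, -0.0, -0.0]
ft_force: [-0.6, 0.1, 0.3]
width: 0.0005
grip_force: 0.0
[-0.07638217 -0.60360093 -0.32059462]
rig 139.91133722945258 -21.0834227430242
0.0 0 1 0
0.1 2 -13 -6
0.2 2 -27 -11
0.3 0 -41 -17
0.4 -2 -55 -23
0.5 -7 -69 -29
0.6 -12 -82 -34
0.7 -19 -94 -40
0.8 -27 -106 -46
0.9 -36 -117 -52
1.0 -46 -127 -57
1.1 -57 -136 -63
1.2 -69 -144 -69
1.3 -81 -150 -74
1.4 -94 -155 -80
1.5 -108 -159 -86
1.6 -122 -162 -92
```

```bash
python3 -m crank '[[[0,-2,0,0,-1],[0,-4,0,0,-1],[0,-6,0,0,-1],[1,-8,0,-2,-1],[1,-11,0,-4,-1],[2,-14,0,-6,-1]]]'
python3 - <<'E'
from h import *
st=r.read_state();print(totool(st["ft_force"],st)/1000)
E
```

```text
time: 11.55
ee_pos: [0.5697, 0.1445, 0.0487]
eef_rot: [0.767, 0.642, 0.001, 0.001]
ft_force: [5.6, -3.7, -3.1]
width: 0.0007
grip_force: 2.7
[-2.69067876  6.1700732   3.0732384 ]
```

```bash
python3 -m crank '[[[1,-7,0,-3,-1],[2,-14,0,-6,-1],[2,-21,0,-8,-1],[2,-28,0,-11,-1],[1,-35,0,-14,-1],[0,-42,0,-17,-1],[-1,-49,0,-20,-1],[-2,-56,0,-23,-1],[-4,-63,0,-26,-1],[-7,-70,0,-29,-1],[-9,-76,0,-31,-1],[-12,-83,0,-34,-1]]]'
python3 - <<'E'
from h import *
st=r.read_state();print(st["joint_positions"],totool(st["ft_force"],st)/1000)
p=np.array([.5219,.0115,0]);d=st["ee_pos"]-p;y=(-d[0]*.96+d[1]*.281);x=(d[0]*.281+d[1]*.96);rr=np.hypot(x,y);print(rr,np.arctan2(y,x)+.156)
E
```

```text
time: 12.75
ee_pos: [0.4851, 0.1485, 0.0487]
eef_rot: [0.546, 0.838, 0.0, 0.0]
ft_force: [2.2, 0.7, 0.1]
width: 0.0005
grip_force: 0.9
[-0.77171072  0.2620256   0.43171168  1.97828853 -0.13582568  0.92784047
  0.14540872] [-0.24725514  2.26564338 -0.08181718]
0.1418933405006639 0.7034215575239573
```

```bash
python3 -m crank '[[[1,-7,0,-3,-1],[2,-14,0,-6,-1],[2,-21,0,-8,-1],[2,-28,0,-11,-1],[1,-35,0,-14,-1],[0,-42,0,-17,-1],[0,-42,0,-17,-1],[0,-42,0,-17,-1],[0,-42,0,-17,-1],[0,-42,0,-17,-1],[0,-42,0,-17,-1],[-1,-49,0,-20,-1],[-2,-56,0,-23,-1],[-4,-63,0,-26,-1],[-7,-70,0,-29,-1],[-9,-76,0,-31,-1],[-12,-83,0,-34,-1],[-19,-95,0,-40,-1],[-22,-101,0,-43,-1],[-22,-101,0,-43,-1]]]'
python3 - <<'E'
from h import *
st=r.read_state();print(st["joint_positions"],totool(st["ft_force"],st)/1000)
p=np.array([.5219,.0115,0]);d=st["ee_pos"]-p;y=(-d[0]*.96+d[1]*.281);x=(d[0]*.281+d[1]*.96);rr=np.hypot(x,y);print(rr,np.arctan2(y,x)+.156)
c=r.camera("top");cv2.imwrite("pics/t4.png",cv2.resize(c["image"][150:310,230:410,::-1],None,fx=3,fy=3))
E
```

```text
time: 14.75
ee_pos: [0.4011, 0.087, 0.0485]
eef_rot: [0.201, 0.98, 0.0, -0.0]
ft_force: [0.1, 0.8, 0.1]
width: 0.0003
grip_force: 0.0
[-0.70320873  0.04274798  0.38826656  2.20680596 -0.02106366  0.89555056
  0.86305205] [ 0.23773162  0.77188178 -0.08348878]
0.14251438993772275 1.4529751609194559
```

View pics/t4.png

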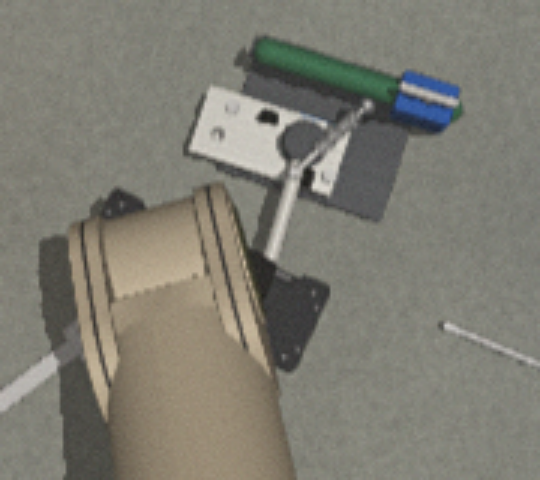

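The leg has snapped over: in the crop it runs from the hub (300,140) down to (275,255). Next: close up to it gently.

```bash
python3 -m crank '[[[0,-4,0,-3,-1],[1,-8,0,-5,-1],[1,-12,0,-7,-1],[2,-15,0,-9,-1],[2,-17,0,-9,-1],[2,-18,0,-9,-1],[2,-18,0,-9,-1]]]'
python3 - <<'E'
from h import *
st=r.read_state();print(totool(st["ft_force"],st)/1000)
E
python3 -m crank '[[[0,-0.5,0,0,-1],[0,-1,0,0,-1],[0,-1.5,0,0,-1],[0,-1.5,0,0,-1]]]'
python3 - <<'E'
from h import *
st=r.read_state();print(totool(st["ft_force"],st)/1000)
E
```

```text
time: 15.5
ee_pos: [0.3927, 0.0719, 0.0486]
eef_rot: [0.124, 0.992, 0.0, 0.0]
ft_force: [0.1, 1.0, -0.0]
width: 0.0004
grip_force: 0.0
[0.13688385 1.03270194 0.03889931]
time: 15.9
ee_pos: [0.3921, 0.0703, 0.0485]
eef_rot: [0.124, 0.992, 0.0, -0.0]
ft_force: [1.0, -0.0, 0.6]
width: 0.0004
grip_force: 0.0
[-0.94187641  0.18952036 -0.55391942]
```

```bash
for i in 1 ; do python3 -m crank '[[[0,-0.5,0,0,-1],[0,-1,0,0,-1],[0,-1,0,0,-1]]]'
python3 -m crank '[[[0,-0.5,0,0,-1],[0,-1,0,0,-1],[0,-1,0,0,-1]]]'; done
```

```text
time: 16.2
ee_pos: [0.3919, 0.0693, 0.0485]
eef_rot: [0.124, 0.992, 0.0, -0.0]
ft_force: [0.0, -0.3, 0.1]
width: 0.0005
grip_force: 0.0
time: 16.5
ee_pos: [0.3916, 0.0683, 0.0485]
eef_rot: [0.124, 0.992, 0.0, -0.0]
ft_force: [-0.0, -0.0, 0.7]
width: 0.0004
grip_force: 0.0
```

```bash
python3 -m crank '[[[0,-0.5,0,0,-1],[0,-0.5,0,0,-1]]]' | grep ft
python3 -m crank '[[[0,-0.5,0,0,-1],[0,-0.5,0,0,-1]]]'| grep ft
```

```text
ft_force: [0.6, -0.7, 0.0]
ft_force: [-0.2, -0.0, -0.4]
```

```bash
python3 -m crank '[[[0,-0.5,0,0,-1],[0,-0.5,0,0,-1]]]' | grep ft
python3 -m crank '[[[0,-0.5,0,0,-1],[0,-0.5,0,0,-1]]]'| grep -E "ft|pos"
```

```text
ft_force: [0.4, -0.6, -0.3]
ee_pos: [0.3911, 0.0664, 0.0485]
ft_force: [0.6, 0.1, -0.1]
```

```bash
python3 -m crank '[[[0,-0.5,0,0,-1],[0,-0.5,0,0,-1]]]' | grep ft
python3 -m crank '[[[0,-0.5,0,0,-1],[0,-0.5,0,0,-1]]]'| grep -E "ft|pos"
```

```text
ft_force: [-0.2, 0.6, -0.5]
ee_pos: [0.3909, 0.0654, 0.0485]
ft_force: [0.7, 0.4, -0.4]
```

```bash
python3 -m crank '[[[0,-0.5,0,0,-1],[0,-0.5,0,0,-1]]]' | grep ft
python3 -m crank '[[[0,-0.5,0,0,-1],[0,-0.5,0,0,-1]]]'| grep -E "ft|pos"
```

```text
ft_force: [-0.1, 0.3, -0.1]
ee_pos: [0.3907, 0.0645, 0.0485]
ft_force: [-0.1, -0.9, 0.3]
```

```bash
python3 -m crank '[[[0,-0.5,0,0,-1],[0,-0.5,0,0,-1]]]' | grep ft
python3 -m crank '[[[0,-0.5,0,0,-1],[0,-0.5,0,0,-1]]]'| grep -E "ft|pos"
```

```text
ft_force: [0.9, -0.7, -0.2]
ee_pos: [0.3904, 0.0635, 0.0485]
ft_force: [0.5, -0.3, -0.0]
```

```bash
python3 -m crank '[[[0,-0.5,0,0,-1],[0,-0.5,0,0,-1]]]' | grep ft
python3 -m crank '[[[0,-0.5,0,0,-1],[0,-0.5,0,0,-1]]]'| grep -E "ft|pos"
```

```text
ft_force: [-0.7, 0.5, -0.1]
ee_pos: [0.3902, 0.0626, 0.0485]
ft_force: [0.1, -0.2, -0.7]
```

```bash
python3 -m crank '[[[0,-0.5,0,0,-1],[0,-0.5,0,0,-1]]]' | grep ft
python3 -m crank '[[[0,-0.5,0,0,-1],[0,-0.5,0,0,-1]]]'| grep -E "ft|pos"
```

```text
ft_force: [0.3, 0.0, 0.2]
ee_pos: [0.39, 0.062, 0.0486]
ft_force: [0.8, 3.4, -1.6]
```

```bash
python3 -m crank '[[[0,-0.5,0,0,-1],[0,-0.5,0,0,-1]]]' | grep ft
python3 -m crank '[[[0,-0.5,0,0,-1],[0,-0.5,0,0,-1]]]'| grep -E "ft|pos"
```

```text
ft_force: [0.9, 6.1, -3.2]
ee_pos: [0.39, 0.0619, 0.0487]
ft_force: [1.9, 7.9, -3.4]
```

```bash
python3 - <<'E'
from h import *
c=r.camera("top");cv2.imwrite("pics/t5.png",cv2.resize(c["image"][180:260,290:370,::-1],None,fx=7,fy=7,interpolation=2))
st=r.read_state();print(proj(c,st["ee_pos"]),proj(c,[.5219,.0115,.098]),proj(c,[.5219-.1*.9677,.0115+.1*.252,.062]),proj(c,[.5219-.14*.9677,.0115+.14*.252,.062]))
E
```

```text
[[309.72134736 247.28362798]] [[330.29412222 195.12535574]] [[319.64370326 233.84227258]] [[315.29750211 248.93052598]]
```

View pics/t5.png

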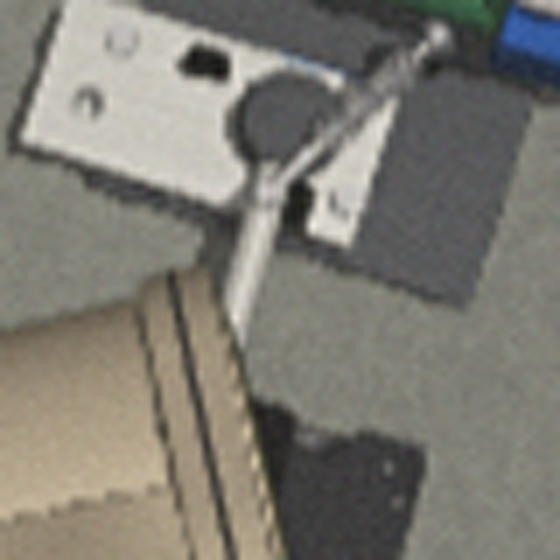

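Contact with the leg on its stop at about 8 N, rising about 4.5 N per mm. Next: go up to 10 N and hold.

```bash
python3 -m crank '[[[0,-0.4,0,0,-1],[0,-0.4,0,0,-1],[0,-0.4,0,0,-1],[0,-0.4,0,0,-1]]]' | grep ft
python3 - <<'E'
from h import *
st=r.read_state();print(totool(st["ft_force"],st)/1000)
E
```

```text
ft_force: [3.1, 9.4, -4.9]
[-0.70917049  9.83973092  4.89315598]
```

```bash
python3 -m crank '[[[0,0,0,0,-1],[0,0,0,0,-1],[0,0,0,0,-1],[0,0,0,0,-1],[0,0,0,0,-1],[0,0,0,0,-1],[0,0,0,0,-1]]]' | grep ft
python3 -m crank '[[[0,0,0,0,-1],[0,0,0,0,-1],[0,0,0,0,-1],[0,0,0,0,-1],[0,0,0,0,-1],[0,0,0,0,-1],[0,0,0,0,-1]]]' | grep ft
python3 -m crank '[[[0,2,0,0,-1],[0,6,0,0,-1],[0,14,0,0,-1],[0,25,0,0,-1],[0,35,0,0,-1],[0,35,-15,0,-1],[0,35,-45,0,-1],[0,35,-85,0,-1],[0,35,-125,0,-1],[0,55,-150,0,-1],[0,90,-150,0,-1],[0,130,-150,0,-1],[0,160,-150,0,-1],[0,180,-150,0,-1],[0,180,-150,0,-1],[0,180,-150,0,-1]]]'
python3 - <<'E'
from h import *
c=r.camera("scene");cv2.imwrite("pics/s6.png",c["image"][:,:,::-1])
E
```

```text
ft_force: [2.5, 10.0, -5.1]
ft_force: [2.3, 9.3, -5.0]
time: 23.15
ee_pos: [0.4336, 0.2349, 0.1981]
eef_rot: [0.123, 0.992, -0.0, -0.0]
ft_force: [-0.6, -0.3, 0.6]
width: 0.0004
grip_force: 0.0
```

View pics/s6.png

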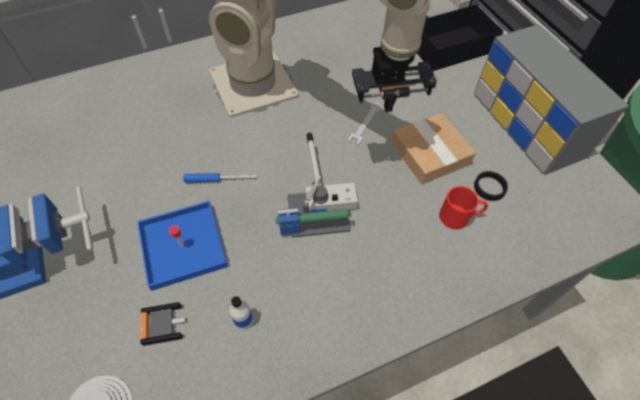

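The leg is parked (foot at 311,137), the pin stands in the tray (175,232), everything else is where it was, and the robot is clear.

```bash
python3 -c "
from bench import r
print(r.close_job())"
```

```text
the job is handed in; nothing more can be done
None
```

The transit pin is in the blue tray, the leg snapped over to its parked stop and was pressed there with about 10 N for over a second (highest reading about 11.5 N), and the job is handed in at about 23 s.

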